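# Change the runway plate of a vegetable slicer

## Task

Change the vegetable slicer over from plain slices to thick chips. Free the plain plate from the slicer's sloping runway (lift its tail off the pin, draw its tongue out uphill from under the blade deck) and lay it flat, face up, directly on the worktop; then lay the plate with the few widely spaced teeth in the runway, slide it downhill with its tongue under the deck until its hole comes over the pin, and let it drop so that it lies flat and fully home. Let go of both plates and leave the fine-toothed plate and everything else standing where it is.

Things in the scene. Friction and masses are not known exactly. Their poses are not given: they have to be found in the camera images.
- slicer: the slicer's stand, fixed to the worktop. Origin: on the worktop straight below the locating pin; x level, pointing downhill along the slicer, z up. Seen from above the slicer reaches from x = -100 mm (black carrying handle at the high end) to +200 mm (low end) and 57 mm to either side; bent steel legs under the high end. Nothing on it stands higher than 155 mm.
- runway: the slicer's sloping frame, fixed, 24 degrees down along its x. Origin: foot of the pin, 105 mm above the worktop; x down the slope (the way a plate is slid in), y across, z square to the slope. A seated plate's frame coincides with this one: it rests on ledges (z = 0) between grey side rails with inner faces at y = +-41.5 mm and tops at z = 21 mm. Friction holds a plate let go on the slope.
- pin (a point): tip of the steel locating pin at the high end of the runway: 9 mm thick at its foot, tapered and rounded, 6 mm high above the ledges. Axes as the runway's.
- deck_edge (a point): middle of the underside of the steel deck at its uphill edge, 112 mm downhill of the pin, 14.5 mm above the ledges (a thin blade edge juts 10 mm uphill of it). Axes as the runway's. The gap below the deck is 67 mm wide; a seated tongue reaches 15 mm into it and has 9 mm of room to be lifted. With its hole 25 mm or more uphill of the pin a plate can be lifted straight out.
- plain_plate: the plain plate, without teeth, at the start seated in the slicer: white plastic, 143 x 74 x 5 mm, 80 to 170 g. Origin: underside, centre of the 15 mm round locating hole; x along it to the tongue, z up out of its face. Full width (74 mm) from x = -16 mm (tail edge) to +104 mm. Worktop where only listed things stand: world x 0.30 to 0.59 m, y -0.54 to 0.52 m (right of y = -0.23 m from x = 0.22 m).
- chip_plate: the plate to fit: five steel teeth 13 mm apart across it at x = 86 to 100 mm, 8.5 mm high; it lies face up on the worktop: white plastic, 143 x 74 x 5 mm, 80 to 170 g. Origin: underside, centre of the 15 mm round locating hole; x along it to the tongue, z up out of its face. Full width (74 mm) from x = -16 mm (tail edge) to +104 mm.
- fine_plate: the plate to leave alone: thirteen steel teeth 5 mm apart; it lies face up on the worktop. Size and axes as the plate to fit.
- chip_plate_grip (a point): middle of the upright ribbed finger grip of the plate to fit, 26 mm from the hole towards the tongue, 24 mm above the plate's underside. The grip is 10 mm thick (along the plate), 44 mm wide (across it) and stands 28 mm above the plate's top face, up to 33 mm above the underside.
- plain_plate_grip (a point): the same point on the same finger grip of the plain plate.
- chip_plate_tongue (a point): tip of the tongue of the plate to fit, at its underside, 127 mm from the hole. The tongue is 56 mm wide, 5 mm thick and begins 104 mm from the hole. The other plates have the same tongue.
- mill: wooden pepper mill, 58 mm thick, 160 mm high, standing on the worktop; origin under its centre. To be left standing.
- tin: food tin, 75 mm thick, 58 mm high; origin under its centre. To be left alone.
- jar: glass storage jar, 72 mm thick, 102 mm high; origin under its centre. To be left alone.
- mug: speckled mug, 107 mm high, 90 mm over the body and 127 mm with its handle (-y side); origin under the centre of that outline. To be left alone.
- spice_jar: spice jar, 41 mm thick, 105 mm high; origin under its centre. To be left alone.
- shaker: clear salt shaker with a grey top, 44 mm thick, 90 mm high; origin under its centre. To be left alone.
Things that resemble listed ones, but are neither listed nor needed, are in the scene too. Leave any blue look-alike of the plain_plate alone.

How it is judged:
On the way, in this order (a step that is already met when the one before it is completed fails the run):
1. the plain plate is out of the slicer, let go, and lies flat and face up on the worktop (height (world z) of plain_plate between -0.003 and 0.004 m and angle between plain_plate's own z axis and vertical below 0.05 rad and linear speed of plain_plate below 0.01 m/s and contact force between the fingers and plain_plate below 0.1 N), for 0.2 s.
2. the wide-toothed plate is in the runway between the side rails, its hole still 8 to 70 mm uphill of the pin (x of chip_plate in the frame of runway between -0.07 and -0.008 m and y of chip_plate in the frame of runway between -0.006 and 0.006 m and z of chip_plate in the frame of runway between -0.002 and 0.02 m), for 0.1 s.
3. the wide-toothed plate has been slid on, its hole has dropped over the pin and it lies flat on the ledges (x of chip_plate in the frame of runway between -0.004 and 0.004 m and y of chip_plate in the frame of runway between -0.004 and 0.004 m and z of chip_plate in the frame of runway between -0.002 and 0.002 m and x of chip_plate_grip in the frame of runway between 0.018 and 0.034 m and angle between the z axis of chip_plate and the z axis of runway, either way round below 0.03 rad and angle between chip_plate's own z axis and vertical below 0.6 rad), for 0.2 s.
At the end, for the whole second after the job is handed in: The wide-toothed plate lies face up in the runway, tongue downhill, hole centre within 4 mm of the pin along and across, underside within 2 mm of the bearing plane and parallel within 0.03 rad. The plain plate lies face up on the worktop, flat within 0.05 rad. Both at rest, let go (all of step 1 and all of step 3 and linear speed of chip_plate below 0.01 m/s and contact force between the fingers and chip_plate below 0.1 N); the robot touches nothing.
It fails at once if a bystander (mill, tin, jar, mug, spice jar, salt shaker) is shifted by more than 25 mm (distance of any of mill, tin, jar, mug, spice_jar, shaker from where it was at the start of the episode above 0.025 m).
It fails at once if a bystander is tipped over (angle between any of mill, tin, jar, mug, spice_jar, shaker's own z axis and vertical above 0.4 rad).
It fails at once if the fine-toothed plate is shifted by more than 25 mm (distance of fine_plate from where it was at the start of the episode above 0.025 m).
It also fails if it takes over 67 s, if anything falls off the work surface, if the arm or the gripper's body presses on something with over 40 N, if the wrist force passes 120 N, or if a joint passes its speed limit or range.

## Robot

A 6-joint arm with a two-finger parallel gripper is mounted at the origin on a cart in front of the work surface, level with it; the furniture and walls round the work are solid. World frame = base frame: x ahead of the robot, y to its left, z up, the work surface at z = 0. Lengths are in m, angles in rad, forces in N, time in s.
With the tool pointing down it reaches from about 0.325 to 1 m from the base axis. Payload 5.1 kg.
Tool frame: the origin (TCP) lies midway between the tips of the shut fingers; the grasp point (between the pads) lies 19 mm behind it; z points along the fingers, x is the direction in which the jaws open and shut, and the axes are right-handed (so a half turn about z gives the same grasp; the last joint's range is limited). The gripper opens to 85 mm and grips with 20 to 120 N. Pads are 22 mm wide; open, the fingers measure 114 mm over their backs; the gripper's body (76 mm by 85 mm) begins 54 mm behind the grasp point. The pads swing forward as they close: fully open they stand 13 mm farther back than shut.
Start: joints at [1.017, 0.124, 1.65, -0, 1.367, -0.083], TCP at [0.295, 0.579, 0.231] pointing down, gripper open.
Joint ranges: [-2.61, 2.61], [-1.02, 2.33], [0.03, 2.71], [-1.35, 4.49], [0.32, 2.68], [-2.91, 2.91]. Speed limits (rad/s): [2.57, 2.57, 3.14, 3.14, 3.14, 3.14].

## Interface

Orientations are given as a unit quaternion [x, y, z, w].
In Python, from bench import ctrl gives the robot as it stands.
- The arm moves only by the tool step_arm, never from a script. Its argument "commands" is a list of rows, each a list of 3 entries, a list of its own where there are three numbers: the turn, a rotation vector about the tool's x, y, z in degrees, then the shift along the tool's x, y, z in cm, then the finger opening in cm, from 0 to 8.54. A call has exactly 8 rows; each row is the pose to reach, as a shift and turn from the pose commanded when the call began, along the tool's axes at that moment; what a row does not reach only later rows make up. A row lasts 1/8 s, in which the tool goes at most 62.5 mm and 10.7 degrees, less where a joint would pass 70% of its speed; a pose out of reach is approached as far as the arm can. A call with a gripper value outside its range is refused whole. The fingers move at their own pace and stop on an object; "grip_force" is the grip in N (left out, the last holds). Time passes only in rows, so rows that repeat a pose let the fingers close, or fill a call up. It gives the time, the measured TCP pose, the force and the opening at its end, in the units of the state.
- ctrl.read_state(): the state, without advancing time (a new reading comes with each control period).
- ctrl.capture(name): name is "scene" or "top" or "wrist"; returns (picture, depth): 480x640x3 uint8, red, green, blue; 480x640 float32, m along the optical axis (not along the pixel's ray), 0 where there is no reading.
- ctrl.get_calibration(name): a dict with "intrinsics" (3x3 intrinsics, pixels), "R" (3x3) and "t" (3): a world point X has camera coordinates R X + t; the wrist camera has in their place "tool_from_camera" (4x4, takes a point from camera to tool coordinates, whose origin is the TCP and whose axes are the tool frame's). Camera axes: x right, y down, z forward; pixel columns grow to the right and rows downward; lengths in m; the calibration is good to about 2 mm. The wrist camera is an equidistant fisheye: a pixel r from the principal point sees the ray r / f radians off the axis. A picture is of the moment at which its call begins: read the wrist's pose just before it. get_calibration takes no time and is no camera call.
- ctrl.sign_off(): hands the job in, once; it reports no verdict.
Trained networks look in the newest picture that a camera, given by its name, has taken for a name from the list of things; names that differ only in an ending like _2 or _b are one class to them, and where a whole thing is asked for, a point or a joint stands for the part that bears it (a point fixed in the world has none). Each returns a list of dicts, best first, with "conf" (0 to 1); they miss things now and then, are a little off and sometimes report something else, mostly with a low value. They report only what shows in the picture. A call takes as long as a camera call. They do not tell look-alikes from the thing itself.
- ctrl.masks_of(target, camera): "region" (480x640 bool, what is visible of it).
- ctrl.place_of(target, camera): "location" ([x, y, z] in m, in world coordinates, good to about 4 mm: a listed point, or the origin of a listed thing).
The state is a dict: "time": time; "qpos": joint angles; "dq": joint speeds; "joint_efforts": joint torques, N m; "eef_pos": TCP position; "tcp_rot": TCP orientation; "force": force on the tool from outside, world axes, zero at the start; "wrist_torque": the same for the moment, N m; "gripper_width": finger opening in m.
Only numpy, scipy, OpenCV 4.12 (cv2) and the standard library are available. Lean on these libraries where they do the work, as an engineer would, in place of code of your own. Each camera call takes 0.05 s, during which the arm holds its last target.

## Working session

There is one attempt and no reset: what is moved stays moved. The work goes in short steps, Python scripts to look and compute and a tool call to move; the robot and the scene stay as the last step left them, time stands still between calls to the robot, and variables do not carry over. Pictures are saved under pics/ and viewed, and the job is handed in when it is done.

Besides the shell and the picture viewer there is one more tool, called after ">>>" by a JSON object that holds its "name" and its "arguments". step_arm: Moves the arm, as the interface text tells. Its arguments: {"type":"object","properties":{"commands":{"type":"array"},"grip_force":{"type":"number"}},"required":["commands"]}

```bash
ls; mkdir -p pics; python3 - <<'E'
from bench import ctrl
import cv2
s=ctrl.read_state();print(s)
for c in ["scene","top","wrist"]:
    im,d=ctrl.capture(c);cv2.imwrite(f"pics/{c}0.png",im[:,:,::-1])
    print(c,{k:v.tolist() if hasattr(v,'tolist') else v for k,v in ctrl.get_calibration(c).items()})
for c in ["scene","top"]:
  for n in ["slicer","runway","pin","deck_edge","plain_plate","chip_plate","fine_plate","chip_plate_grip","plain_plate_grip","chip_plate_tongue","mill","tin","jar","mug","spice_jar","shaker"]:
    if c=="scene" and n in("mill","tin","jar","mug","spice_jar","shaker"): continue
    r=ctrl.place_of(n,c); print(c,n,[(round(float(x["conf"]),2),[round(float(v),4) for v in x["location"]]) for x in r[:3]])
print(ctrl.read_state()["time"])
E
```

```text
pics
{'time': 0.0, 'qpos': array([ 1.01738824e+00,  1.24507045e-01,  1.65168025e+00, -6.04406633e-06,
        1.36749652e+00, -8.25700186e-02]), 'dq': array([-0.00071522,  0.00047323,  0.00059821, -0.00253839, -0.00091697,
        0.00050359]), 'joint_efforts': array([-1.76091760e-05, -4.23619652e+01, -3.65447652e+01, -1.78589148e-04,
        7.19966280e-03,  1.71216675e-05]), 'eef_pos': array([0.29454843, 0.57874421, 0.23004807]), 'tcp_rot': array([ 8.52534645e-01,  5.22669672e-01, -9.32098542e-04,  4.73754857e-04]), 'force': array([0.27860171, 0.23903679, 0.88817732]), 'wrist_torque': array([ 0.03818291, -0.00695478, -0.05148266]), 'gripper_width': 0.08527523759354114}
scene {'intrinsics': [[464.7035792243306, 0.0, 320.0635436651195], [0.0, 464.7035792243306, 239.57123758742617], [0.0, 0.0, 1.0]], 'R': [[0.46316392928964156, -0.8862726226482472, 0.00011379445490001784], [-0.5669733207917423, -0.2963975672983948, -0.7685634232839718], [0.6811904492250052, 0.35590633661651994, -0.6397735938914988]], 't': [-0.13210176061203688, 0.3957126350828326, 1.1894398500065921]}
top {'intrinsics
[... 1547 characters left out ...]
gue [(0.62, [0.5512, -0.0456, -0.0022]), (0.59, [0.4268, 0.2763, 0.0717])]
top slicer []
top runway []
top pin []
top deck_edge [(0.92, [0.4304, 0.2691, 0.073])]
top plain_plate [(0.72, [0.4497, 0.6473, -0.004])]
top chip_plate [(0.75, [0.4291, -0.0222, 0.0002])]
top fine_plate [(0.72, [0.4875, -0.4399, -0.0045])]
top chip_plate_grip [(0.6, [0.4554, -0.024, 0.0259])]
top plain_plate_grip [(0.93, [0.4314, 0.6332, 0.0303])]
top chip_plate_tongue []
top mill []
top tin [(0.84, [0.3668, 0.4528, -0.003])]
top jar [(0.69, [0.6178, -0.1644, -0.0012])]
top mug []
top spice_jar [(0.79, [0.4723, -0.1189, -0.0036]), (0.55, [0.4188, -0.2064, -0.0009])]
top shaker [(0.7, [0.4192, -0.2102, -0.0015])]
1.45
```

View pics/scene0.png

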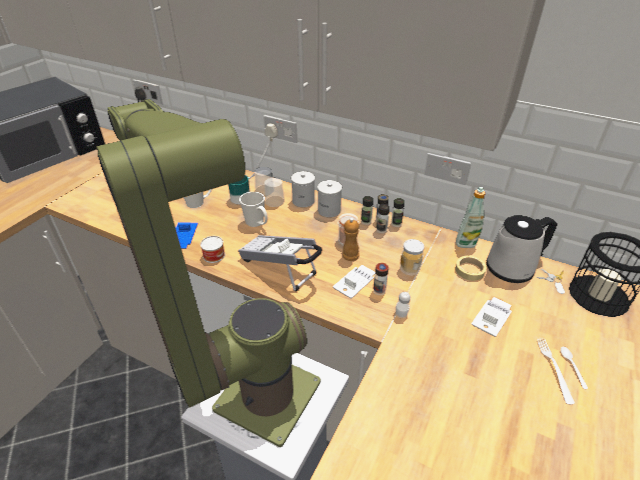

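View pics/top0.png

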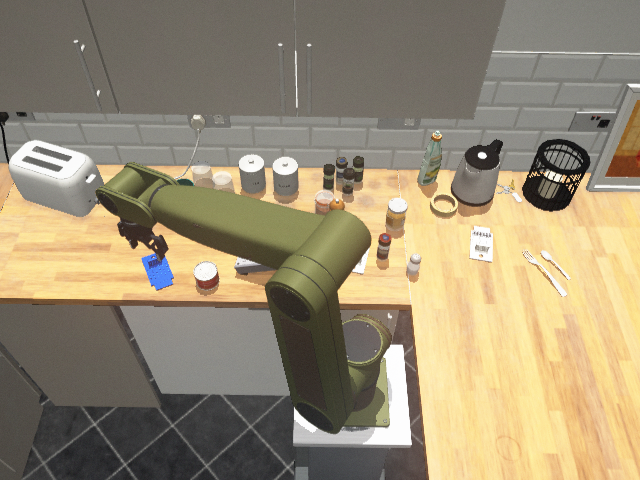

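View pics/wrist0.png

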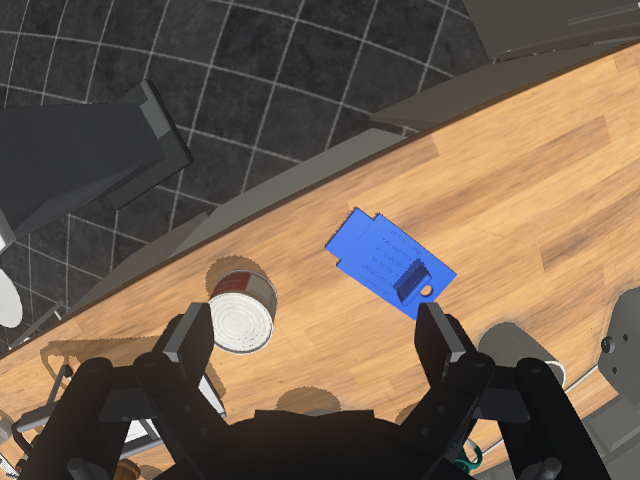

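The view shows the blue look-alike (wrist px 395,262) and the tin at the left. The slicer and chip plate are mostly hidden by the arm in the top view, so I'll move to a viewing pose.

```bash
cat > h.py <<'E'
import numpy as np, cv2
from scipy.spatial.transform import Rotation as Ro
from bench import ctrl
np.set_printoptions(precision=4,suppress=True)
def down(h,pitch=0):
    # tool x heading h deg, tilted down by pitch along x; tool z = -normal
    h=np.radians(h);p=np.radians(pitch)
    d=np.array([np.cos(h),np.sin(h),0]);k=np.array([0,0,1.])
    x=np.cos(p)*d-np.sin(p)*k; z=-(np.sin(p)*d+np.cos(p)*k); y=np.cross(z,x)
    return np.c_[x,y,z]
def pose(s=None):
    s=s or ctrl.read_state(); return np.array(s["eef_pos"]),Ro.from_quat(s["tcp_rot"]).as_matrix()
def rel(p1,R1,p0=None,R0=None):
    if p0 is None: p0,R0=pose()
    r=Ro.from_matrix(R0.T@R1).as_rotvec(degrees=True); t=R0.T@(np.array(p1)-p0)*100
    print("turn",np.round(r,2),"shift",np.round(t,2)); return r,t
def wproj(X,p,R):
    c=ctrl.get_calibration("wrist");T=np.linalg.inv(c["tool_from_camera"]);K=c["intrinsics"]
    q=(np.atleast_2d(X)-p)@R; q=q@T[:3,:3].T+T[:3,3]
    rr=np.hypot(q[:,0],q[:,1]);th=np.arctan2(rr,q[:,2])
    return np.c_[K[0,2]+K[0,0]*th*q[:,0]/rr,K[1,2]+K[1,1]*th*q[:,1]/rr]
def wback(uv,depth,p,R):
    c=ctrl.get_calibration("wrist");T=np.array(c["tool_from_camera"]);K=c["intrinsics"]
    a=(np.array(uv,float)-[K[0,2],K[1,2]])/K[0,0];th=np.hypot(a[...,0],a[...,1])
    d=np.stack([np.tan(th)*a[...,0]/th,np.tan(th)*a[...,1]/th,np.ones_like(th)],-1)*np.asarray(depth)[...,None]
    return (d@T[:3,:3].T+T[:3,3])@R.T+p
E
python3 - <<'E'
from h import *
rel([.36,.12,.36],down(80))
E
```

```text
turn [ -0.     0.   -16.98] shift [-37.97  26.64 -12.87]
```

>>> {"name": "step_arm", "arguments": {"commands": [[[0, 0, -17], [-38, 26.6, -12.9], 8.5], [[0, 0, -17], [-38, 26.6, -12.9], 8.5], [[0, 0, -17], [-38, 26.6, -12.9], 8.5], [[0, 0, -17], [-38, 26.6, -12.9], 8.5], [[0, 0, -17], [-38, 26.6, -12.9], 8.5], [[0, 0, -17], [-38, 26.6, -12.9], 8.5], [[0, 0, -17], [-38, 26.6, -12.9], 8.5], [[0, 0, -17], [-38, 26.6, -12.9], 8.5]]}}

```text
time: 2.45
eef_pos: [0.3595, 0.1179, 0.3616]
tcp_rot: [0.766, 0.642, 0.001, 0.001]
force: [-0.2, -0.1, 0.2]
gripper_width: 0.0853
```

```bash
python3 - <<'E'
from h import *
s=ctrl.read_state();print(s["qpos"],s["eef_pos"],s["time"],s["dq"])
im,d=ctrl.capture("wrist");cv2.imwrite("pics/w1.png",im[:,:,::-1]);np.savez("w1.npz",im=im,d=d,p=pose(s)[0],R=pose(s)[1])
for n in ["runway","pin","deck_edge","plain_plate","plain_plate_grip","chip_plate","chip_plate_grip","chip_plate_tongue","mill","mug"]:
    r=ctrl.place_of(n,"wrist"); print(n,[(round(float(x["conf"]),2),[round(float(v),4) for v in x["location"]]) for x in r[:3]])
s=ctrl.read_state();print(s["eef_pos"],s["time"])
im,d=ctrl.capture("top");cv2.imwrite("pics/t1.png",im[:,:,::-1])
for n in ["mill","mug","spice_jar","chip_plate_grip","fine_plate"]:
    r=ctrl.place_of(n,"top"); print(n,[(round(float(x["conf"]),2),[round(float(v),4) for v in x["location"]]) for x in r[:3]])
E
```

```text
[ 0.175  -0.5591  2.0114 -0.0002  1.6868 -1.2205] [0.3595 0.1179 0.3616] 2.45 [-0.876  -0.1762 -0.0337  0.0055  0.2211 -0.8699]
runway [(0.73, [0.412, 0.1628, 0.1034])]
pin [(0.82, [0.4074, 0.1634, 0.1121])]
deck_edge [(0.86, [0.4249, 0.2718, 0.0749])]
plain_plate [(0.7, [0.4087, 0.1598, 0.1073]), (0.59, [0.4504, 0.6452, 0.0021]), (0.34, [0.4133, 0.1624, -0.0014])]
plain_plate_grip [(0.93, [0.4129, 0.1936, 0.1182]), (0.74, [0.4132, 0.1635, 0.1107]), (0.62, [0.4315, 0.634, 0.023])]
chip_plate [(0.55, [0.4241, -0.0123, -0.0003]), (0.34, [0.5819, 0.4168, -0.0007])]
chip_plate_grip [(0.65, [0.453, -0.0238, 0.0236])]
chip_plate_tongue [(0.82, [0.5518, -0.0425, -0.0002])]
mill [(0.56, [0.5798, 0.0364, -0.0023])]
mug [(0.79, [0.582, 0.4166, 0.0025])]
[0.3593 0.1208 0.3599] 3.0
mill [(0.19, [0.6137, -0.1694, -0.0003])]
mug [(0.95, [0.5827, 0.4195, -0.0035])]
spice_jar [(0.54, [0.4076, 0.1641, 0.0007]), (0.52, [0.4751, -0.1193, -0.0061])]
chip_plate_grip []
fine_plate []
```

```bash
python3 - <<'E'
from h import *
s=ctrl.read_state();print(s["eef_pos"],s["time"],abs(s["dq"]).max())
im,d=ctrl.capture("wrist");cv2.imwrite("pics/w2.png",im[:,:,::-1]);np.savez("w2.npz",im=im,d=d,p=pose(s)[0],R=pose(s)[1])
E
```

```text
[0.3595 0.1201 0.3603] 3.3 0.00389918326979455
```

View pics/w2.png

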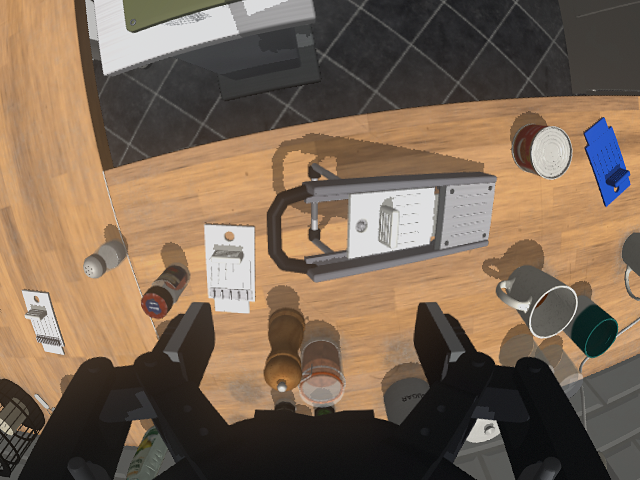

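View pics/t1.png

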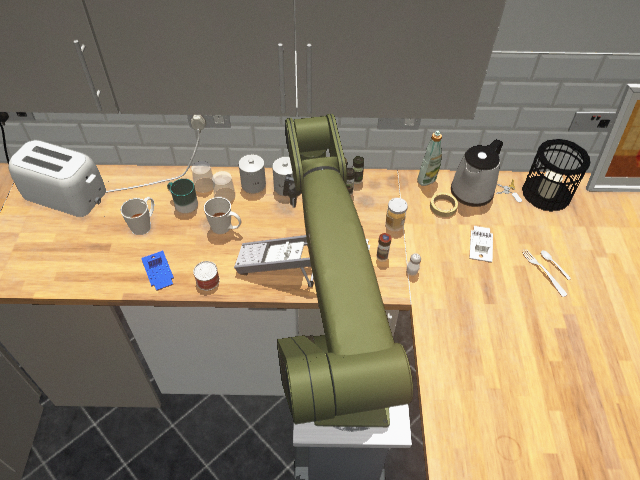

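```bash
python3 - <<'E'
from h import *
z=np.load("w2.npz");im=z["im"];
def crop(u,v,w,hh,k,n):
    c=cv2.resize(im[v:v+hh,u:u+w],None,fx=k,fy=k,interpolation=cv2.INTER_CUBIC)
    # ticks
    for i in range(0,w,20): cv2.putText(c,str(u+i),(i*k,8),0,.3,(255,0,0));cv2.line(c,(i*k,0),(i*k,4),(255,0,0))
    for i in range(0,hh,20): cv2.putText(c,str(v+i),(0,i*k),0,.3,(255,0,0))
    cv2.imwrite(n,c[:,:,::-1])
crop(340,165,160,115,5,"pics/c1.png");crop(190,215,80,110,5,"pics/c2.png")
p,R=z["p"],z["R"]
for o,yaw in [([.410,.164],80.5)]:
    h=np.radians(yaw)
    Rr=down(yaw,24)@np.diag([1,-1,-1])
    P=np.array([*o,.105])+np.array([[0,0,0],[0,0,5e-3],[-.016,.037,.005],[-.016,-.037,.005],[.112,0,.0145],[.0,.0415,.021],[.0,-.0415,.021],[.026,0,.033]])@Rr.T
    print(wproj(P,p,R))
E
```

```text
[[359.3808 226.2695]
 [361.6693 227.4904]
 [349.8283 196.3369]
 [348.3465 260.6248]
 [441.3215 218.1457]
 [370.6698 193.8905]
 [367.6692 266.9011]
 [395.254  231.5053]]
```

View pics/c1.png

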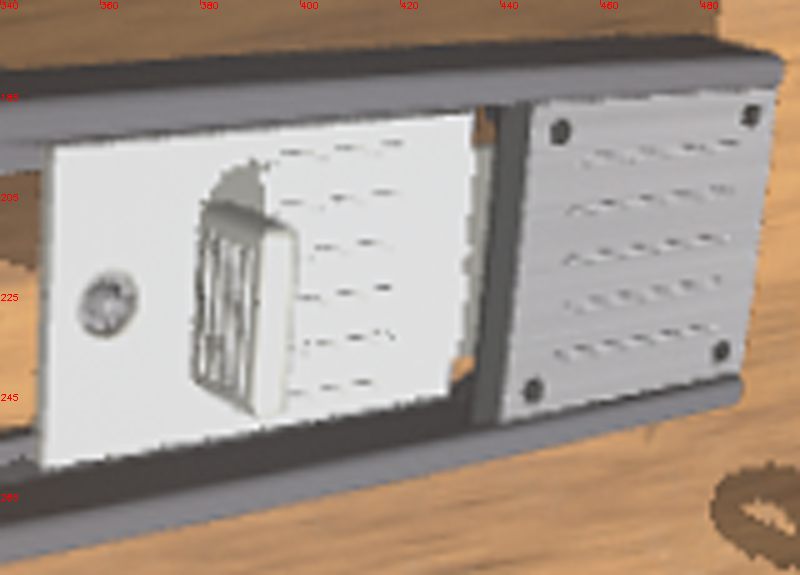

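View pics/c2.png

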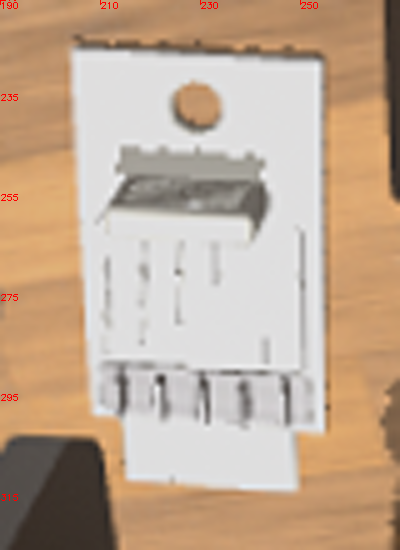

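```bash
cat > fit.py <<'E'
from h import *
from scipy.optimize import least_squares
def fit(L,uv,p,R,x0,pitch,fz=True):
    L=np.array(L);uv=np.array(uv)
    def f(v):
        Rr=down(v[3],pitch)@np.diag([1,-1,-1]); return Rr,v[:3]/1000
    def res(v):
        Rr,o=f(v); e=(wproj(o+L@Rr.T,p,R)-uv).ravel()
        return np.r_[e, (v[2]-x0[2])/(1.0 if fz else 5.)*1.]
    r=least_squares(res,x0); print(r.x, "rms px",np.sqrt(np.mean(r.fun[:-1]**2)));print(r.fun[:-1].reshape(-1,2)); return r.x
E
python3 - <<'E'
from fit import *
z=np.load("w2.npz");p,R=z["p"],z["R"]
L=[[0,0,.005],[-.016,.037,.005],[-.016,-.037,.005],[.104,.037,.005],[.104,-.037,.005]]
fit(L,[[361.6,225.6],[350,194.4],[348.4,258.6],[434.8,187],[430,244]],p,R,[410,164,105,80],24)
L=L+[[.127,.028,.005],[.127,-.028,.005]]
fit(L,[[229.4,236.2],[254.4,226.4],[205,224.4],[255,301.4],[208.6,297.4],[249.4,313],[215.4,310.6]],p,R,[428,-22,0,-11],0)
E
```

```text
[407.9455 164.6336 105.159   80.0724] rms px 0.34519419533572104
[[ 0.402   0.117 ]
 [ 0.4033 -0.0657]
 [ 0.0194  0.2548]
 [-0.3158  0.019 ]
 [-0.7056 -0.4313]]
[425.3365 -13.6998  -0.1838 -13.0516] rms px 0.31239587308415884
[[ 0.057  -0.3427]
 [ 0.3561  0.1226]
 [-0.5044 -0.3894]
 [ 0.132  -0.2361]
 [-0.008   0.2756]
 [ 0.2797  0.5339]
 [-0.3769  0.2079]]
```

```bash
cat >> h.py <<'E'
RO=np.array([.408,.1646,.105]);YAW=80.07
RT=down(YAW,24); RR=RT@np.diag([1,-1,-1])
def rw(x,y,z): return RO+RR@np.array([x,y,z])/1000.
def inrw(P): return (np.array(P)-RO)@RR*1000
E
python3 - <<'E'
from h import *
p,R=pose()
print(rw(26,0,50)); rel(rw(26,0,50),RT)
rel(rw(26,0,7.5),RT,rw(26,0,50),RT)
E
```

```text
[0.4156 0.208  0.1401]
turn [ -0.01 -24.    -0.03] shift [ 9.64  4.   22.02]
turn [0. 0. 0.] shift [ 0.   -0.    4.25]
```

>>> {"name": "step_arm", "arguments": {"commands": [[[0, -12, 0], [4.8, 2, 5], 6], [[0, -24, 0], [9.6, 4, 11], 6], [[0, -24, 0], [9.64, 4, 17], 6], [[0, -24, 0], [9.64, 4, 22], 6], [[0, -24, 0], [9.64, 4, 22], 6], [[0, -24, 0], [9.64, 4, 22], 6], [[0, -24, 0], [9.64, 4, 22], 6], [[0, -24, 0], [9.64, 4, 22], 6]]}}

```text
time: 4.35
eef_pos: [0.4171, 0.2085, 0.1431]
tcp_rot: [0.75, 0.629, -0.157, 0.134]
force: [0.3, -0.0, 0.2]
gripper_width: 0.0597
```

```bash
python3 - <<'E'
from h import *
s=ctrl.read_state();p,R=pose(s);print(s["qpos"],inrw(p),s["time"],abs(s["dq"]).max())
rel(rw(26,0,7.5),RT)
im,d=ctrl.capture("wrist");cv2.imwrite("pics/w3.png",im[:,:,::-1]);np.savez("w3.npz",im=im,d=d,p=p,R=R)
E
```

```text
[ 0.5315 -0.0228  1.9982 -0.3172  1.4485 -0.7797] [25.4226 -1.3904 53.0404] 4.35 0.013920568121040776
turn [ 0.18 -0.19 -0.16] shift [ 0.04 -0.15  4.55]
```

View pics/w3.png

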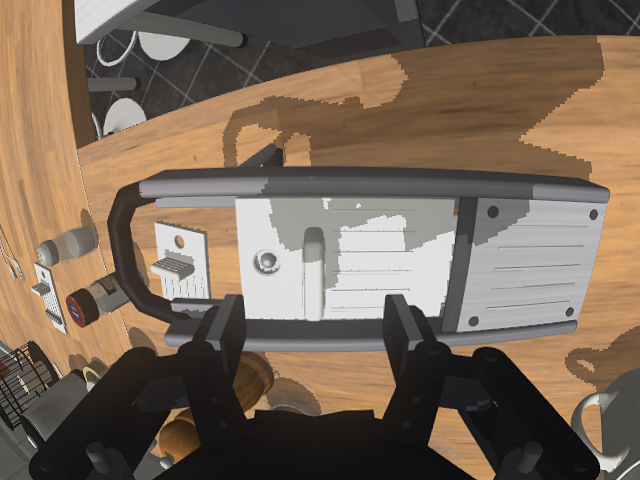

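```bash
python3 - <<'E'
from h import *
s=ctrl.read_state();print(inrw(pose(s)[0]))
z=np.load("w3.npz");p,R=z["p"],z["R"];im=z["im"].copy()
L=np.array([[0,0,5],[-16,37,5],[-16,-37,5],[104,37,5],[104,-37,5],[21,22,33],[31,22,33],[21,-22,33],[31,-22,33],[0,41.5,21],[0,-41.5,21]])
P=np.array([rw(*l) for l in L]);uv=wproj(P,p,R);print(uv)
c=cv2.resize(im[160:360,220:480],None,fx=3,fy=3,interpolation=cv2.INTER_CUBIC)
for u,v in uv: cv2.circle(c,(int((u+.5-220)*3),int((v+.5-160)*3)),3,(255,0,0),1)
cv2.imwrite("pics/c3.png",c[:,:,::-1])
E
```

```text
[25.4439 -1.0865 52.4555]
[[265.7755 262.9535]
 [233.0365 198.472 ]
 [243.0063 318.9713]
 [454.2758 198.9137]
 [438.7064 315.9622]
 [301.5198 243.2317]
 [323.1374 243.1542]
 [302.8851 323.8984]
 [322.4667 323.8263]
 [258.1341 196.6055]
 [266.8985 340.8827]]
```

View pics/c3.png

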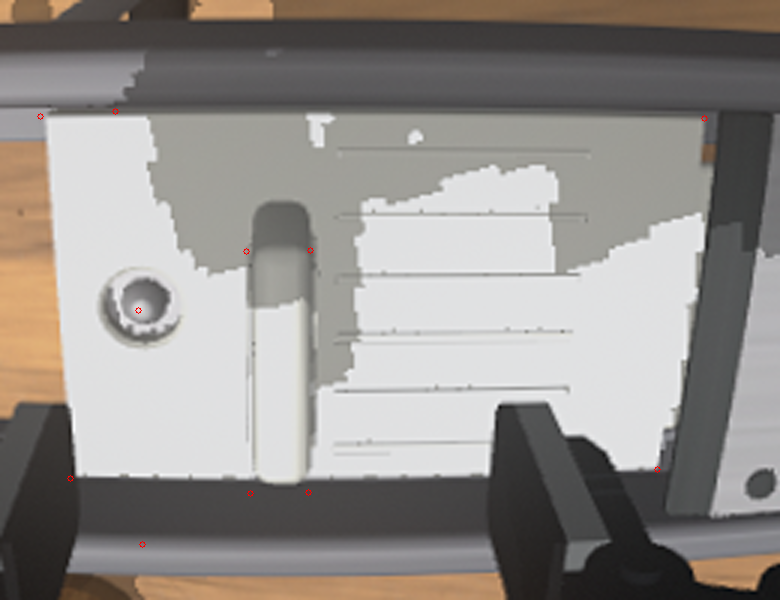

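>>> {"name": "step_arm", "arguments": {"commands": [[[0, 0, 0], [0, 0, 2], 6], [[0, 0, 0], [0, 0, 4], 6], [[0, 0, 0], [0, 0, 4.3], 6], [[0, 0, 0], [0, 0, 4.3], 6], [[0, 0, 0], [0, 0, 4.3], 6], [[0, 0, 0], [0, 0, 4.3], 6], [[0, 0, 0], [0, 0, 4.3], 6], [[0, 0, 0], [0, 0, 4.3], 6]]}}

```text
time: 5.4
eef_pos: [0.4127, 0.1909, 0.1012]
tcp_rot: [0.749, 0.629, -0.159, 0.134]
force: [-0.4, -0.4, 0.1]
gripper_width: 0.0598
```

```bash
python3 - <<'E'
from h import *
s=ctrl.read_state();p,R=pose(s);print(inrw(p),s["force"],abs(s["dq"]).max(),Ro.from_matrix(RT.T@R).as_rotvec(degrees=True))
E
```

```text
[25.916  -0.1211  7.4104] [-0.4337 -0.3931  0.1237] 0.001516484827528777 [0.0009 0.0169 0.0446]
```

Right on target; close.

>>> {"name": "step_arm", "arguments": {"commands": [[[0, 0, 0], [0, 0, 0], 0], [[0, 0, 0], [0, 0, 0], 0], [[0, 0, 0], [0, 0, 0], 0], [[0, 0, 0], [0, 0, 0], 0], [[0, 0, 0], [0, 0, 0], 0], [[0, 0, 0], [0, 0, 0], 0], [[0, 0, 0], [0, 0, 0], 0], [[0, 0, 0], [0, 0, 0], 0]], "grip_force": 70}}

```text
time: 6.4
eef_pos: [0.4128, 0.1909, 0.1012]
tcp_rot: [0.749, 0.629, -0.159, 0.134]
force: [0.1, 1.7, 0.4]
gripper_width: 0.0086
```

```bash
python3 - <<'E'
from h import *
s=ctrl.read_state();p,R=pose(s);print(inrw(p),s["force"],abs(s["dq"]).max(),s["gripper_width"])
z=np.load("w2.npz");im,d,pp,RR_=z["im"],z["d"],z["p"],z["R"]
c=cv2.resize(im[90:350,0:340],None,fx=2.3,fy=2.3);cv2.imwrite("pics/c4.png",c[:,:,::-1])
for P in ([.4,.3,0],[.4,-.3,0],[.45,-.3,0],[.33,-.1,0],[.59,.25,0],[.55,.2,0],[.45,.4,0]): print(P,wproj(P,pp,RR_))
# objects seen in top picture w/ depth
for n in ["mill","jar","mug"]:
  pass
E
```

```text
[25.9399 -0.1731  7.3554] [0.0629 1.7146 0.3741] 0.0020491877011471647 0.008633789934458763
[0.4, 0.3, 0] [[442.1512 182.0183]]
[0.4, -0.3, 0] [[ 72.5249 248.2135]]
[0.45, -0.3, 0] [[ 82.2163 274.9867]]
[0.33, -0.1, 0] [[159.9263 183.0192]]
[0.59, 0.25, 0] [[418.579  304.1816]]
[0.55, 0.2, 0] [[385.8491 287.7953]]
[0.45, 0.4, 0] [[504.0201 205.2842]]
```

>>> {"name": "step_arm", "arguments": {"commands": [[[0, 0, 0], [0, 0, -0.4], 0], [[0, 0, 0], [0, 0, -0.77], 0], [[0, 0, 0], [0, 0, -0.77], 0], [[0, 0, 0], [0, 0, -0.77], 0], [[0, 0, 0], [-1, 0, -0.77], 0], [[0, 0, 0], [-2.5, 0, -0.77], 0], [[0, 0, 0], [-4.2, 0, -0.77], 0], [[0, 0, 0], [-4.2, 0, -0.77], 0]]}}

```text
time: 7.4
eef_pos: [0.4066, 0.155, 0.126]
tcp_rot: [0.75, 0.628, -0.159, 0.134]
force: [-0.2, 0.5, -1.0]
gripper_width: 0.0085
```

```bash
python3 - <<'E'
from h import *
s=ctrl.read_state();p,R=pose(s);print(s["time"],inrw(p),s["force"],abs(s["dq"]).max(),s["gripper_width"])
im,d=ctrl.capture("wrist");cv2.imwrite("pics/w5.png",im[:,:,::-1])
E
```

```text
7.4 [-17.3633  -0.2853  15.2644] [-0.1554  0.54   -0.9668] 0.021535404818450177 0.008475197038925644
```

View pics/w5.png

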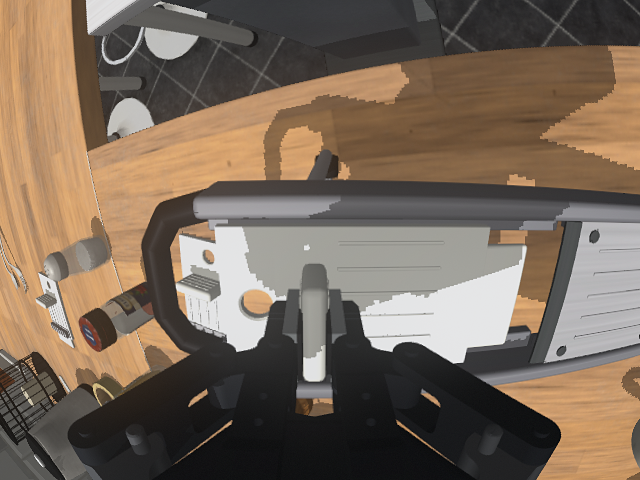

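View pics/c4.png

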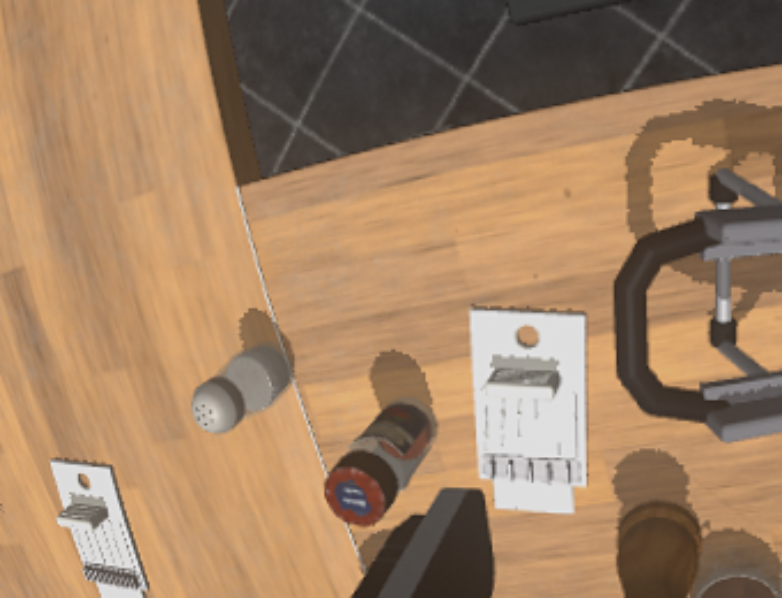

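```bash
python3 - <<'E'
from h import *
p,R=pose()
W=[rw(-17,0,75),[.41,.14,.25],[.41,.09,.28],[.42,.03,.28],[.43,-.03,.27],[.43,-.09,.26],[.425,-.15,.24],[.415,-.21,.22],[.405,-.265,.20],[.397,-.32,.18]]
hs=[80,80,70,60,50,40,30,20,10,0];ps=[24,24,20,15,10,5,0,0,0,0]
for w,h,q in zip(W,hs,ps): rel(w,down(h,q),p,R)
E
```

```text
turn [ 0.03 -0.06 -0.07] shift [-0.01 -0.02 -5.98]
turn [ 0.03 -0.06 -0.07] shift [ -6.38   0.62 -10.77]
turn [3.78 3.93 9.2 ] shift [-12.1    1.49 -11.51]
turn [ 6.71  8.84 18.81] shift [-17.34   3.52  -9.18]
turn [ 8.82 13.61 28.7 ] shift [-22.17   5.56  -5.94]
turn [10.08 18.14 38.84] shift [-27.17   6.6   -2.62]
turn [10.49 22.37 49.19] shift [-31.83   7.15   1.64]
turn [12.57 21.67 59.03] shift [-36.58   7.22   5.93]
turn [14.66 20.84 68.86] shift [-40.88   7.19  10.03]
turn [16.74 19.86 78.69] shift [-45.14   7.36  14.11]
```

>>> {"name": "step_arm", "arguments": {"commands": [[[0, 0, 0], [0, 0, -5], 0], [[0, 0, 0], [-5, 0.6, -9], 0], [[3.8, 3.9, 9.2], [-10, 1.2, -11.5], 0], [[6.7, 8.8, 18.8], [-15, 2.5, -10.5], 0], [[8.8, 13.6, 28.7], [-20, 4.5, -7.5], 0], [[10.1, 18.1, 38.8], [-25, 6, -4.3], 0], [[10.5, 22.4, 49.2], [-30, 7, 0], 0], [[12.6, 21.7, 59], [-35, 7.2, 4.5], 0]]}}

```text
time: 8.45
eef_pos: [0.4194, -0.1835, 0.2293]
tcp_rot: [0.984, 0.178, 0.0, 0.001]
force: [0.0, 0.9, -0.4]
gripper_width: 0.0087
```

```bash
python3 - <<'E'
from h import *
s=ctrl.read_state();p,R=pose(s);print(s["time"],p,s["force"],s["qpos"],s["gripper_width"])
# commanded
C=Ro.from_rotvec([12.6,21.7,59],degrees=True)
p0=np.array([.4066,.155,.126]);R0=Ro.from_quat([.75,.628,-.159,.134]).as_matrix()
pc=p0+R0@np.array([-.35,.072,.045]);Rc=R0@C.as_matrix();print(pc)
rel([.397,-.32,.12],down(0),pc,Rc); rel([.397,-.32,.03],down(0),pc,Rc)
E
```

```text
8.45 [ 0.4194 -0.1835  0.2293] [ 0.041   0.8989 -0.3979] [-0.5292 -0.3194  2.0642 -0.0009  1.3959 -0.8865] 0.008660881166064484
[ 0.4181 -0.1904  0.2273]
turn [ 0.02  0.01 19.97] shift [-6.4  11.46 10.74]
turn [ 0.02  0.01 19.97] shift [-6.4  11.45 19.74]
```

>>> {"name": "step_arm", "arguments": {"commands": [[[0, 0, 10], [-3, 5.5, 2], 0], [[0, 0, 20], [-6.4, 11.5, 5], 0], [[0, 0, 20], [-6.4, 11.5, 10], 0], [[0, 0, 20], [-6.4, 11.5, 15], 0], [[0, 0, 20], [-6.4, 11.5, 18.5], 0], [[0, 0, 20], [-6.4, 11.5, 18.5], 0], [[0, 0, 20], [-6.4, 11.5, 18.5], 0], [[0, 0, 20], [-6.4, 11.5, 18.5], 0]]}}

```text
time: 9.45
eef_pos: [0.4024, -0.3125, 0.0468]
tcp_rot: [1.0, 0.008, 0.0, 0.002]
force: [-0.7, 0.0, -2.5]
gripper_width: 0.0084
```

```bash
python3 - <<'E'
from h import *
s=ctrl.read_state();p,R=pose(s);print(s["time"],p,s["force"],R[:,2],s["gripper_width"])
rel([p[0],p[1],.0078],down(0))
im,d=ctrl.capture("wrist");cv2.imwrite("pics/w6.png",im[:,:,::-1])
E
```

```text
9.45 [ 0.4024 -0.3125  0.0468] [-0.7166  0.0143 -2.5134] [ 0.001  -0.0037 -1.    ] 0.008441672777130493
turn [ 0.22 -0.05  0.94] shift [-0.   -0.01  3.9 ]
```

View pics/w6.png

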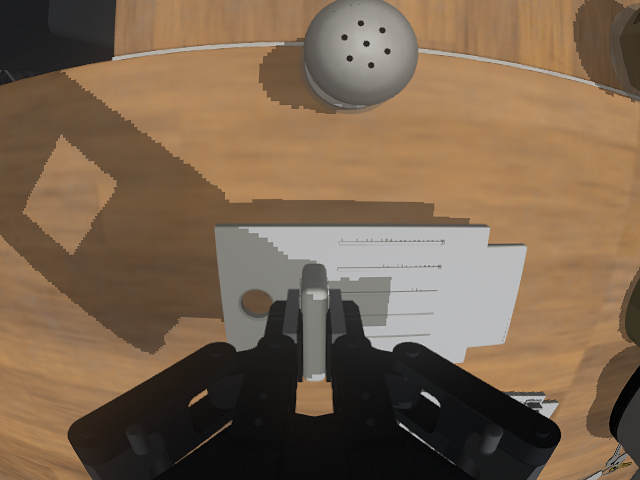

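>>> {"name": "step_arm", "arguments": {"commands": [[[0, 0, 0], [0, 0, 1.5], 0], [[0, 0, 0], [0, 0, 2.7], 0], [[0, 0, 0], [0, 0, 3.3], 0], [[0, 0, 0], [0, 0, 3.5], 0], [[0, 0, 0], [0, 0, 3.5], 0], [[0, 0, 0], [0, 0, 3.5], 0], [[0, 0, 0], [0, 0, 3.5], 0], [[0, 0, 0], [0, 0, 3.5], 0]]}}

```text
time: 10.5
eef_pos: [0.4009, -0.3115, 0.0095]
tcp_rot: [1.0, 0.008, -0.001, 0.0]
force: [0.4, -1.0, -1.5]
gripper_width: 0.0083
```

```bash
python3 - <<'E'
from h import *
s=ctrl.read_state();p,R=pose(s);print(s["time"],p,s["force"],R[:,2],s["gripper_width"],abs(s["dq"]).max())
E
```

```text
10.5 [ 0.4009 -0.3115  0.0095] [ 0.3788 -1.008  -1.4718] [-0.0019 -0.001  -1.    ] 0.00828666499600864 0.0034846592088390456
```

>>> {"name": "step_arm", "arguments": {"commands": [[[0, 0, 0], [0, 0, 0.15], 0], [[0, 0, 0], [0, 0, 0.25], 0], [[0, 0, 0], [0, 0, 0.25], 0], [[0, 0, 0], [0, 0, 0.25], 0], [[0, 0, 0], [0, 0, 0.2], 1.5], [[0, 0, 0], [0, 0, 0.2], 4], [[0, 0, 0], [0, 0, 0], 6], [[0, 0, 0], [0, 0, -1], 6]]}}

```text
time: 11.5
eef_pos: [0.4003, -0.3108, 0.019]
tcp_rot: [1.0, 0.008, -0.002, -0.0]
force: [0.5, 0.5, -0.1]
gripper_width: 0.0599
```

```bash
python3 - <<'E'
from h import *
s=ctrl.read_state();p,R=pose(s);print(s["time"],p,s["force"],R[:,2],s["gripper_width"],abs(s["dq"]).max())
im,d=ctrl.capture("wrist");cv2.imwrite("pics/w7.png",im[:,:,::-1])
p=p
W=[[.40,-.31,.12],[.40,-.26,.24],[.40,-.19,.25],[.41,-.12,.25],[.41,-.06,.25],[.415,-.025,.25],[.415,-.025,.25]]
for w in W: rel(w,down(-13),p,R)
E
```

```text
11.5 [ 0.4003 -0.3108  0.019 ] [ 0.4551  0.4902 -0.0722] [-0.0035  0.0006 -1.    ] 0.05985153731574551 0.1661419313465724
turn [-0.01  0.2  13.92] shift [ -0.07  -0.09 -10.1 ]
turn [-0.01  0.2  13.92] shift [ -0.03  -5.1  -22.1 ]
turn [-0.01  0.2  13.92] shift [  0.08 -12.1  -23.1 ]
turn [-0.01  0.2  13.92] shift [  1.19 -19.08 -23.1 ]
turn [-0.01  0.2  13.92] shift [  1.29 -25.08 -23.09]
turn [-0.01  0.2  13.92] shift [  1.84 -28.57 -23.09]
turn [-0.01  0.2  13.92] shift [  1.84 -28.57 -23.09]
```

View pics/w7.png

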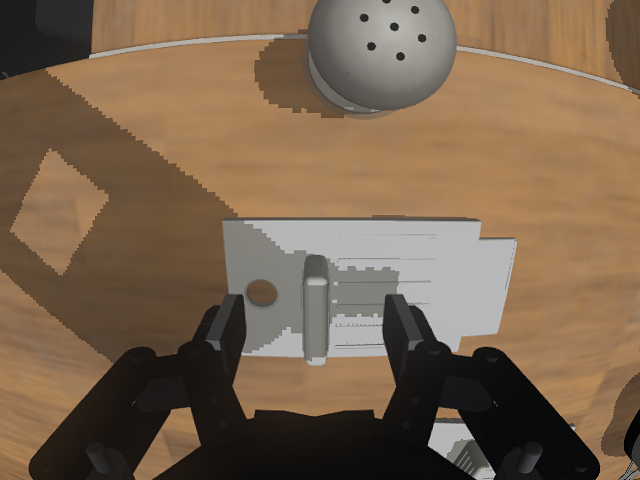

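>>> {"name": "step_arm", "arguments": {"commands": [[[0, 0, 0], [0, 0, -6], 6], [[0, 0, 0], [0, 0, -12], 6], [[0, 0, 4], [0, -5, -15], 6], [[0, 0, 10], [1, -11, -15], 6], [[0, 0, 14], [2, -17, -15], 6], [[0, 0, 14], [3, -23, -15], 6], [[0, 0, 14], [5, -28.6, -15], 6], [[0, 0, 14], [5, -28.6, -15], 6]]}}

```text
time: 12.55
eef_pos: [0.4472, -0.0211, 0.1698]
tcp_rot: [0.994, -0.111, -0.0, 0.0]
force: [0.8, -0.1, 0.4]
gripper_width: 0.0597
```

>>> {"name": "step_arm", "arguments": {"commands": [[[0, 0, 0], [0, 0, 2], 6], [[0, 0, 0], [0, 0, 2], 6], [[0, 0, 0], [0, 0, 2], 6], [[0, 0, 0], [0, 0, 2], 6], [[0, 0, 0], [0, 0, 2], 6], [[0, 0, 0], [0, 0, 2], 6], [[0, 0, 0], [0, 0, 2], 6], [[0, 0, 0], [0, 0, 2], 6]]}}

```text
time: 13.55
eef_pos: [0.4465, -0.0244, 0.149]
tcp_rot: [0.993, -0.114, -0.001, 0.0]
force: [-0.1, -0.5, -0.4]
gripper_width: 0.0599
```

```bash
python3 - <<'E'
from h import *
s=ctrl.read_state();p,R=pose(s);print(s["time"],p,s["force"],R[:,2],abs(s["dq"]).max())
im,d=ctrl.capture("wrist");cv2.imwrite("pics/w8.png",im[:,:,::-1]);np.savez("w8.npz",im=im,p=p,R=R)
for n in ["chip_plate","chip_plate_grip"]:
    r=ctrl.place_of(n,"wrist"); print(n,[(round(float(x["conf"]),2),[round(float(v),4) for v in x["location"]]) for x in r[:3]])
L=np.array([[0,0,.005],[-.016,.037,.005],[-.016,-.037,.005],[.104,.037,.005],[.104,-.037,.005],[.127,.028,.005],[.127,-.028,.005],[.026,.022,.033],[.026,-.022,.033]])
uv=wproj(np.array([.4253,-.0137,0])+L@(down(-13.05)@np.diag([1,-1,-1])).T,p,R);print(uv)
lo=(uv.min(0)-25).astype(int);hi=(uv.max(0)+25).astype(int);print(lo,hi)
c=cv2.resize(im[max(lo[1],0):hi[1],lo[0]:hi[0]],None,fx=3,fy=3,interpolation=cv2.INTER_CUBIC)
for u,v in uv: cv2.circle(c,(int((u+.5-lo[0])*3),int((v+.5-max(lo[1],0))*3)),3,(255,0,0),1)
cv2.imwrite("pics/c8.png",c[:600,:800,::-1])
E
```

```text
13.55 [ 0.4465 -0.0244  0.149 ] [-0.1453 -0.4555 -0.42  ] [-0.0022 -0.0007 -1.    ] 0.0006866885465855775
chip_plate [(0.84, [0.4247, -0.012, -0.002])]
chip_plate_grip [(0.72, [0.4572, -0.0212, 0.0218])]
[[285.6377 210.9626]
 [264.2364 165.0961]
 [267.538  254.1228]
 [417.0775 166.5091]
 [410.4245 253.8808]
 [443.3311 178.543 ]
 [437.1151 243.7554]
 [318.7953 191.2337]
 [318.5588 249.5102]]
[239 140] [468 279]
```

View pics/c8.png

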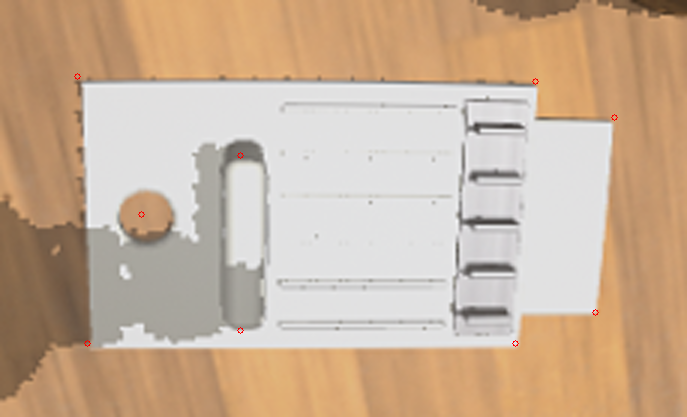

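View pics/w8.png

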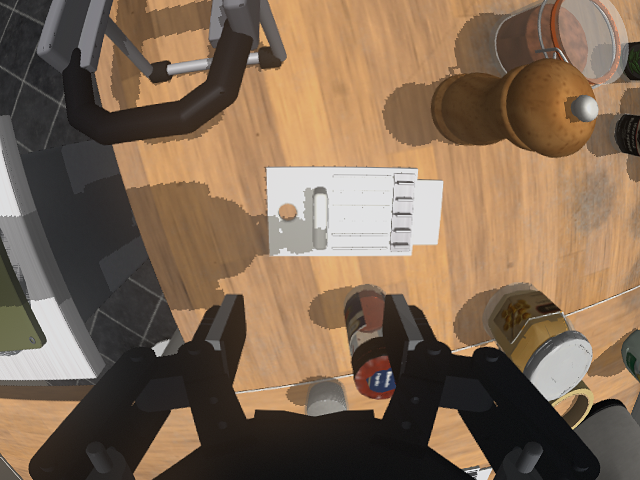

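```bash
python3 - <<'E'
from fit import *
z=np.load("w8.npz");p,R=z["p"],z["R"]
L=[[0,0,.005],[-.016,.037,.005],[-.016,-.037,.005],[.104,.037,.005],[.104,-.037,.005],[.127,.028,.005],[.127,-.028,.005]]
v=fit(L,[[287.2,211.2],[265.8,166.8],[268.5,255.5],[417.5,167.8],[410.5,255.5],[442.5,180.2],[437.5,243.8]],p,R,[425,-14,0,-13],0)
Rc=down(v[3])
g=np.array([v[0],v[1],0])/1000+Rc@[.026,0,-.0075];print(g)
s=ctrl.read_state();print(pose(s)[0])
rel(g+[0,0,.04],Rc);rel(g,Rc)
E
```

```text
[425.6608 -15.0041  -0.7631 -13.0419] rms px 0.5877890623345926
[[-0.6534  0.9478]
 [-0.5793 -0.3463]
 [-0.0176 -0.3853]
 [ 0.0118  0.05  ]
 [ 0.3223 -0.6715]
 [ 1.1491 -0.3854]
 [-0.0922  0.9343]]
[ 0.451  -0.0209  0.0075]
[ 0.4465 -0.0244  0.149 ]
turn [ 0.07  0.12 -0.04] shift [ 0.38 -0.46 10.15]
turn [ 0.07  0.12 -0.04] shift [ 0.38 -0.46 14.15]
```

>>> {"name": "step_arm", "arguments": {"commands": [[[0, 0, 0], [0.4, -0.5, 4], 6], [[0, 0, 0], [0.4, -0.5, 8], 6], [[0, 0, 0], [0.4, -0.5, 10], 6], [[0, 0, 0], [0.4, -0.5, 10], 6], [[0, 0, 0], [0.4, -0.5, 10], 6], [[0, 0, 0], [0.4, -0.5, 12], 6], [[0, 0, 0], [0.4, -0.5, 13.2], 6], [[0, 0, 0], [0.4, -0.5, 13.6], 6]]}}

```text
time: 14.7
eef_pos: [0.4513, -0.0206, 0.0129]
tcp_rot: [0.993, -0.114, -0.001, 0.0]
force: [0.0, -0.1, 0.0]
gripper_width: 0.0601
```

```bash
python3 - <<'E'
from h import *
s=ctrl.read_state();p,R=pose(s);print(s["time"],p,s["force"],abs(s["dq"]).max())
rel([.451,-.0209,.0075],down(-13.04))
E
```

```text
14.7 [ 0.4513 -0.0206  0.0129] [ 0.0006 -0.1391  0.0064] 0.06928793291115462
turn [ 0.07  0.12 -0.04] shift [-0.02  0.03  0.54]
```

>>> {"name": "step_arm", "arguments": {"commands": [[[0, 0, 0], [0, 0, 0.5], 6], [[0, 0, 0], [0, 0, 0.5], 6], [[0, 0, 0], [0, 0, 0.5], 3], [[0, 0, 0], [0, 0, 0.5], 0], [[0, 0, 0], [0, 0, 0.5], 0], [[0, 0, 0], [0, 0, 0.5], 0], [[0, 0, 0], [0, 0, 0.5], 0], [[0, 0, 0], [0, 0, 0.5], 0]], "grip_force": 70}}

```text
time: 15.7
eef_pos: [0.4517, -0.0207, 0.0084]
tcp_rot: [0.993, -0.114, -0.001, 0.0]
force: [0.5, -0.5, 4.0]
gripper_width: 0.0084
```

```bash
python3 - <<'E'
from h import *
s=ctrl.read_state();p,R=pose(s);print(s["time"],p,s["force"],abs(s["dq"]).max(),s["gripper_width"],s["qpos"])
im,d=ctrl.capture("wrist");cv2.imwrite("pics/w9.png",im[:,:,::-1]);np.savez("w9.npz",im=im,p=p,R=R)
W=[[.451,-.02,.06],[.445,0,.12],[.44,.02,.18],[.43,.045,.23],[.425,.07,.26],[.42,.09,.27],[.415,.12,.27],[.413,.145,.26],rw(-19,0,120),rw(-19,0,80),rw(-19,0,30)]
hs=[-13,-13,-3,6,16,26,36,46,56,66,76];ps=[0]*11
for w,h,q in zip(W,hs,ps): rel(w,down(h,q),p,R)
print(W[-3:])
E
```

```text
15.7 [ 0.4517 -0.0207  0.0084] [ 0.4784 -0.503   4.0238] 0.001203768176233455 0.00844742789700648 [-0.1639 -0.0548  2.2462 -0.0012  0.9514  0.0651]
turn [ 0.06  0.06 -0.08] shift [-0.09 -0.04 -5.16]
turn [ 0.06  0.06 -0.08] shift [ -1.13  -1.85 -11.16]
turn [  0.06   0.07 -10.08] shift [ -2.08  -3.68 -17.16]
turn [  0.05   0.07 -19.08] shift [ -3.62  -5.88 -22.16]
turn [  0.04   0.08 -29.08] shift [ -4.68  -8.2  -25.16]
turn [  0.04   0.08 -39.08] shift [ -5.62 -10.03 -26.16]
turn [  0.03   0.09 -49.08] shift [ -6.79 -12.84 -26.16]
turn [  0.02   0.09 -59.08] shift [ -7.55 -15.23 -25.17]
turn [  0.02   0.09 -69.08] shift [ -8.65 -20.17 -21.41]
turn [  0.01   0.1  -79.08] shift [ -8.55 -18.55 -17.75]
turn [ -0.     0.1  -89.08] shift [ -8.44 -16.53 -13.18]
[array([0.4134, 0.1956, 0.2224]), array([0.4106, 0.1796, 0.1858]), array([0.4071, 0.1595, 0.1401])]
```

View pics/w9.png

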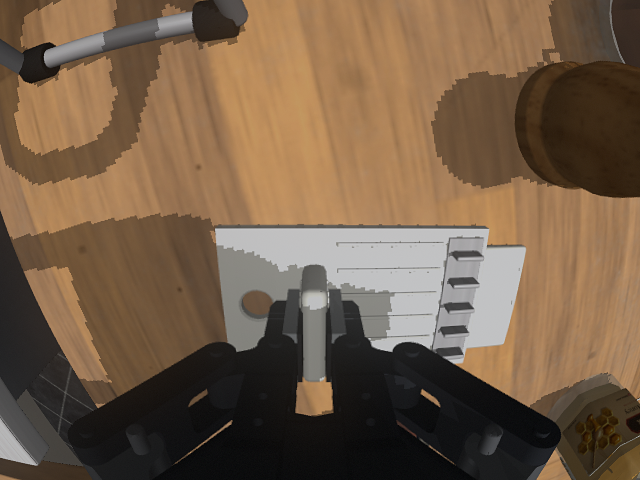

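>>> {"name": "step_arm", "arguments": {"commands": [[[0, 0, 0], [0, 0, -5], 0], [[0, 0, 0], [-0.5, 0, -10.5], 0], [[0, 0, 0], [-1.5, -1, -16], 0], [[0, 0, -8], [-2.5, -3, -21], 0], [[0, 0, -18], [-4, -6, -24.5], 0], [[0, 0, -28], [-5.5, -9.5, -26], 0], [[0, 0, -38], [-6.5, -13.5, -26], 0], [[0, 0, -48], [-7.5, -17, -25], 0]]}}

```text
time: 16.75
eef_pos: [0.4171, 0.1635, 0.2582]
tcp_rot: [0.953, 0.303, -0.001, 0.0]
force: [0.3, -0.3, -1.0]
gripper_width: 0.0088
```

```bash
python3 - <<'E'
from h import *
s=ctrl.read_state();p,R=pose(s);print(s["time"],p,s["force"],abs(s["dq"]).max(),s["gripper_width"],s["qpos"])
p0=np.array([.4517,-.0207,.0084]);R0=down(-13.08)
pc=p0+R0@[-.075,-.17,-.25];Rc=R0@Ro.from_rotvec([0,0,-48],degrees=True).as_matrix();print(pc)
from scipy.spatial.transform import Slerp
T=rw(-19,0,70)
K=Slerp([0,1],Ro.from_matrix([Rc,RT]))
for f in [.2,.4,.6,.8,1]: rel(pc+f*(T-pc),K(f).as_matrix(),pc,Rc)
print(rw(-19,0,70))
E
```

```text
16.75 [0.4171 0.1635 0.2582] [ 0.2971 -0.2797 -0.9789] 0.736578657462163 0.008837124900262647 [ 0.2537 -0.3591  2.0459 -0.0001  1.4558 -0.3618]
[0.4171 0.1619 0.2584]
turn [-1.89 -4.55 -8.89] shift [ 0.04 -0.31  1.63]
turn [ -3.78  -9.1  -17.79] shift [ 0.08 -0.61  3.27]
turn [ -5.67 -13.64 -26.68] shift [ 0.12 -0.92  4.9 ]
turn [ -7.56 -18.19 -35.58] shift [ 0.15 -1.23  6.54]
turn [ -9.45 -22.74 -44.47] shift [ 0.19 -1.53  8.17]
[0.4099 0.1755 0.1767]
```

>>> {"name": "step_arm", "arguments": {"commands": [[[-1.9, -4.6, -8.9], [0, -0.3, 0], 0], [[-3.8, -9.1, -17.8], [0.1, -0.6, 1], 0], [[-5.7, -13.6, -26.7], [0.1, -0.9, 2], 0], [[-7.6, -18.2, -35.6], [0.2, -1.2, 4], 0], [[-9.45, -22.74, -44.47], [0.2, -1.5, 6], 0], [[-9.45, -22.74, -44.47], [0.2, -1.5, 8.2], 0], [[-9.45, -22.74, -44.47], [0.2, -1.5, 8.2], 0], [[-9.45, -22.74, -44.47], [0.2, -1.5, 8.2], 0]]}}

```text
time: 17.75
eef_pos: [0.4103, 0.1754, 0.1764]
tcp_rot: [0.749, 0.629, -0.16, 0.133]
force: [0.6, -0.0, -1.6]
gripper_width: 0.0088
```

```bash
python3 - <<'E'
from h import *
s=ctrl.read_state();p,R=pose(s);print(s["time"],inrw(p),s["force"],abs(s["dq"]).max(),s["gripper_width"],Ro.from_matrix(RT.T@R).as_rotvec(degrees=True))
im,d=ctrl.capture("wrist");cv2.imwrite("pics/w10.png",im[:,:,::-1]);np.savez("w10.npz",im=im,p=p,R=R)
# overlay runway model
L=np.array([[0,0,0],[0,41.5,21],[60,41.5,21],[100,41.5,21],[0,-41.5,21],[60,-41.5,21],[112,33.5,14.5],[112,-33.5,14.5],[112,0,14.5]])
uv=wproj(np.array([rw(*l) for l in L]),p,R)
# plate in tool: plate frame
PT=np.array([[0,0,5],[-16,37,5],[104,37,5],[127,28,5],[127,-28,5],[104,-37,5]])-[26.,0,7.9]
q=p+(PT*[1,-1,-1]/1000)@R.T
uq=wproj(q,p,R)
c=im.copy()
for u,v in uv: cv2.circle(c,(int(round(u)),int(round(v))),2,(255,0,0),-1)
for u,v in uq: cv2.circle(c,(int(round(u)),int(round(v))),2,(0,0,255),-1)
cv2.imwrite("pics/c10.png",cv2.resize(c[140:400,140:640],None,fx=1.6,fy=1.6)[:,:,::-1])
E
```

```text
17.75 [-18.9374  -0.3953  69.7038] [ 0.6001 -0.0358 -1.5532] 0.017928728287870378 0.00883785741338709 [ 0.1038 -0.0529 -0.0163]
```

View pics/c10.png

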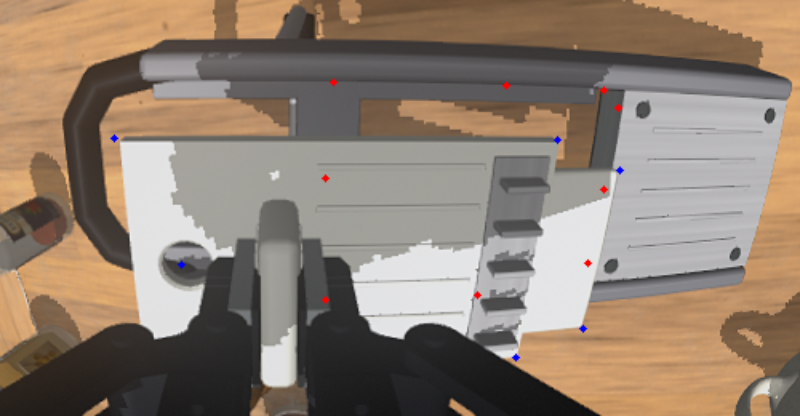

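>>> {"name": "step_arm", "arguments": {"commands": [[[0, 0, 0], [0, -0.02, 2], 0], [[0, 0, 0], [0, -0.03, 4], 0], [[0, 0, 0], [0, -0.03, 5], 0], [[0, 0, 0], [0, -0.03, 5.5], 0], [[0, 0, 0], [0, -0.03, 5.5], 0], [[0, 0, 0], [0, -0.03, 5.5], 0], [[0, 0, 0], [0, -0.03, 5.5], 0], [[0, 0, 0], [0, -0.03, 5.5], 0]]}}

```text
time: 18.8
eef_pos: [0.4059, 0.1536, 0.1258]
tcp_rot: [0.749, 0.629, -0.16, 0.133]
force: [-0.5, -0.4, -1.0]
gripper_width: 0.0086
```

```bash
python3 - <<'E'
from h import *
s=ctrl.read_state();p,R=pose(s);print(s["time"],inrw(p),s["force"],abs(s["dq"]).max(),s["gripper_width"],Ro.from_matrix(RT.T@R).as_rotvec(degrees=True))
im,d=ctrl.capture("wrist");cv2.imwrite("pics/w11.png",im[:,:,::-1]);np.savez("w11.npz",im=im,p=p,R=R)
E
```

```text
18.8 [-18.7103   0.1308  14.4542] [-0.4886 -0.4034 -1.0175] 0.0014501784852925632 0.008642772886120996 [ 0.0951 -0.053  -0.0417]
```

View pics/w11.png

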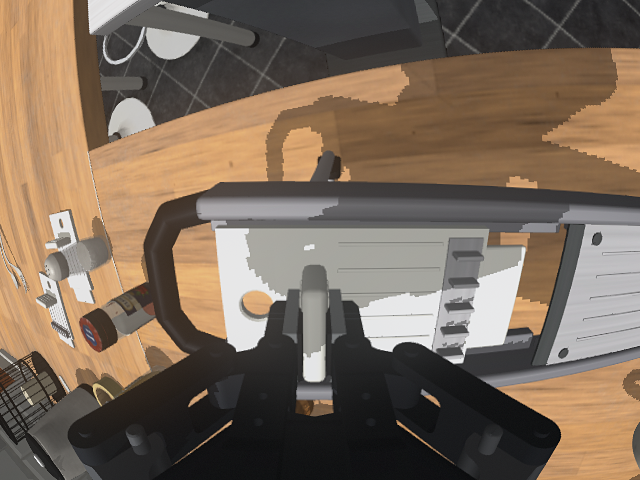

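>>> {"name": "step_arm", "arguments": {"commands": [[[0, 0, 0], [0, 0, -0.06], 0], [[0, 0, 0], [1, 0, -0.06], 0], [[0, 0, 0], [2, 0, -0.06], 0], [[0, 0, 0], [3, 0, -0.06], 0], [[0, 0, 0], [4, 0, -0.06], 0], [[0, 0, 0], [4.47, 0, -0.06], 0], [[0, 0, 0], [4.47, 0, -0.06], 0], [[0, 0, 0], [4.47, 0, -0.06], 0]]}}

```text
time: 19.85
eef_pos: [0.4129, 0.1938, 0.1081]
tcp_rot: [0.749, 0.629, -0.16, 0.133]
force: [-0.2, -0.2, -0.4]
gripper_width: 0.0086
```

```bash
python3 - <<'E'
from h import *
s=ctrl.read_state();p,R=pose(s);print(s["time"],inrw(p),s["force"],abs(s["dq"]).max(),s["gripper_width"],Ro.from_matrix(RT.T@R).as_rotvec(degrees=True))
im,d=ctrl.capture("wrist");cv2.imwrite("pics/w12.png",im[:,:,::-1]);np.savez("w12.npz",im=im,p=p,R=R)
E
```

```text
19.85 [25.8205  0.2224 14.9089] [-0.197  -0.2467 -0.4338] 0.003984112127965139 0.00855806754291982 [ 0.1103 -0.0667 -0.0377]
```

View pics/w12.png

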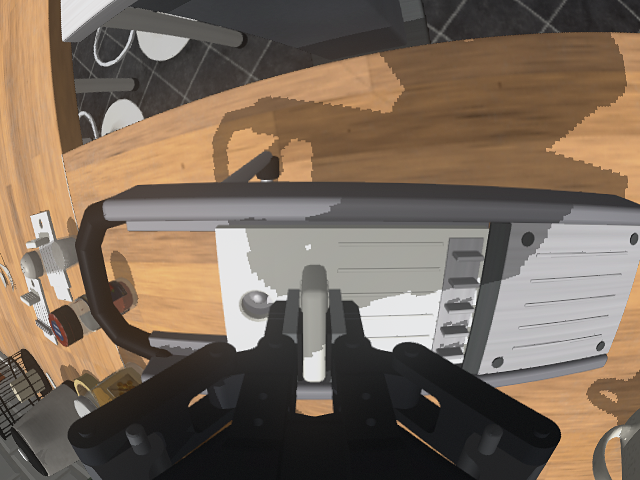

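>>> {"name": "step_arm", "arguments": {"commands": [[[0, 0, 0], [0, 0, 0.3], 0], [[0, 0, 0], [0, 0, 0.5], 0], [[0, 0, 0], [0, 0, 0.65], 0], [[0, 0, 0], [0, 0, 0.75], 0], [[0, 0, 0], [0, 0, 0.75], 0], [[0, 0, 0], [0, 0, 0.75], 0], [[0, 0, 0], [0, 0, 0.75], 0], [[0, 0, 0], [0, 0, 0.75], 0]]}}

```text
time: 20.9
eef_pos: [0.4124, 0.1912, 0.1019]
tcp_rot: [0.749, 0.629, -0.16, 0.133]
force: [-3.9, 1.0, 4.9]
gripper_width: 0.0086
```

```bash
python3 - <<'E'
from h import *
s=ctrl.read_state();p,R=pose(s);print(s["time"],inrw(p),s["force"],RR.T@s["force"],s["wrist_torque"],s["gripper_width"],Ro.from_matrix(RT.T@R).as_rotvec(degrees=True))
im,d=ctrl.capture("wrist");cv2.imwrite("pics/w13.png",cv2.resize(im[200:400,180:500],None,fx=2.5,fy=2.5)[:,:,::-1]);np.savez("w13.npz",im=im,p=p,R=R)
E
```

```text
20.9 [25.885   0.2291  8.094 ] [-3.9381  0.9542  4.9223] [-1.7638  4.0437  4.6029] [ 0.0408  0.3796 -0.1592] 0.008552923845150781 [ 0.1099 -0.052  -0.0289]
```

View pics/w13.png

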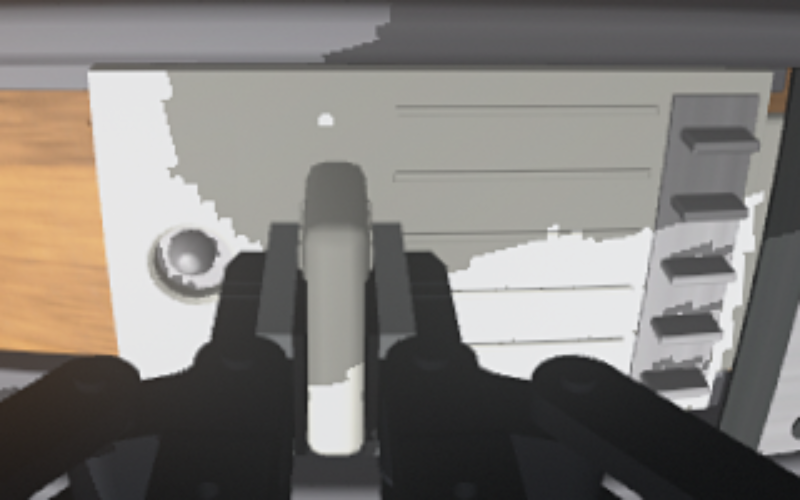

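>>> {"name": "step_arm", "arguments": {"commands": [[[0, 0, 0], [0, 0, 0], 2], [[0, 0, 0], [0, 0, 0], 4], [[0, 0, 0], [0, 0, 0], 6], [[0, 0, 0], [0, 0, -1], 6], [[0, 0, 0], [0, 0, -4], 6], [[0, 0, 0], [0, 0, -8], 6], [[0, 0, 0], [0, 0, -12], 6], [[0, 0, 0], [0, 0, -12], 6]]}}

```text
time: 21.95
eef_pos: [0.4231, 0.2412, 0.2151]
tcp_rot: [0.749, 0.63, -0.156, 0.134]
force: [0.5, -0.4, -0.4]
gripper_width: 0.0602
```

```bash
python3 - <<'E'
from h import *
s=ctrl.read_state();p,R=pose(s);print(s["time"],inrw(p),s["force"],abs(s["dq"]).max())
for i in range(6): ctrl.capture("top")
s=ctrl.read_state();p,R=pose(s);print(s["time"],inrw(p),s["force"],abs(s["dq"]).max())
im,d=ctrl.capture("wrist");cv2.imwrite("pics/w14.png",im[:,:,::-1]);np.savez("w14.npz",im=im,d=d,p=p,R=R)
L=np.array([[0,0,5],[-16,37,5],[-16,-37,5],[104,37,5],[104,-37,5],[0,41.5,21],[0,-41.5,21]])
uv=wproj(np.array([rw(*l) for l in L]),p,R);print(uv)
lo=(uv.min(0)-20).astype(int);c=cv2.resize(im[lo[1]:lo[1]+200,lo[0]:lo[0]+260],None,fx=3,fy=3,interpolation=cv2.INTER_CUBIC)
for u,v in uv: cv2.circle(c,(int((u+.5-lo[0])*3),int((v+.5-lo[1])*3)),3,(255,0,0),1)
print(lo);cv2.imwrite("pics/c14.png",c[:,:,::-1])
for n in ["chip_plate","pin","chip_plate_grip"]:
    r=ctrl.place_of(n,"wrist"); print(n,[(round(float(x["conf"]),2),inrw(x["location"])) for x in r[:3]])
E
```

```text
21.95 [ 26.4901  -1.693  132.32  ] [ 0.5461 -0.4082 -0.3748] 0.0767432891379691
22.25 [ 25.8752   0.626  125.7721] [ 0.3359 -0.7187 -0.8618] 0.004506438941337946
[[277.8259 227.5298]
 [254.5974 178.5681]
 [258.985  272.7577]
 [419.2042 179.9248]
 [411.2029 272.5124]
 [274.1063 175.8319]
 [277.6591 287.3633]]
[234 155]
chip_plate [(0.98, array([ 2.4255, -1.1671, -0.4526]))]
pin [(0.91, array([-3.106 ,  0.0517,  7.7026]))]
chip_plate_grip [(0.6, array([23.8745, -3.2043, 21.1381]))]
```

View pics/c14.png

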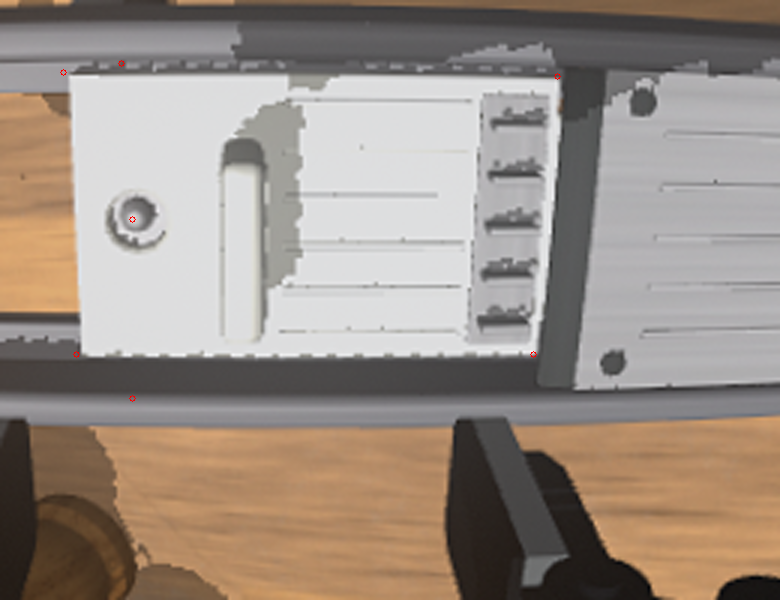

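View pics/w14.png

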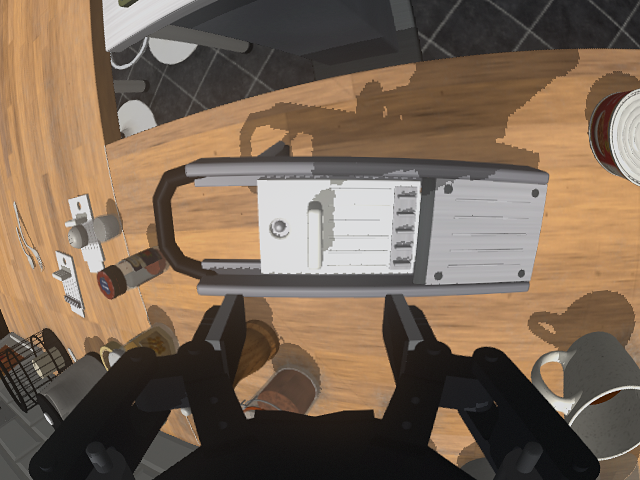

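```bash
python3 - <<'E'
from h import *
z=np.load("w14.npz");d,p,R=z["d"],z["p"],z["R"]
pts=np.array([[x,y] for x in list(range(-12,-4))+list(range(36,84,3)) for y in range(-32,33,3) if x<0 or True])
uv=wproj(np.array([rw(x,y,5) for x,y in pts]),p,R);ij=np.round(uv).astype(int)
q=inrw(wback(ij,d[ij[:,1],ij[:,0]],p,R))
A=np.c_[q[:,:2],np.ones(len(q))];s=np.linalg.lstsq(A,q[:,2],rcond=None)[0];e=q[:,2]-A@s;k=abs(e)<2
s=np.linalg.lstsq(A[k],q[k,2],rcond=None)[0];print("slopes, top z at pin",s,e[k].std(),k.mean())
for i in range(1):
    im,dd=ctrl.capture("scene");cv2.imwrite("pics/s9.png",im[100:400,150:560,::-1].repeat(1,0))
for n in ["plain_plate","fine_plate","mill","spice_jar","shaker"]:
    r=ctrl.place_of(n,"scene"); print(n,[(round(float(x["conf"]),2),np.array(x["location"])) for x in r[:3]])
E
```

```text
slopes, top z at pin [-0.0005  0.027   3.7438] 1.2442927617181758 0.5625
plain_plate [(0.67, array([0.4489, 0.6412, 0.002 ])), (0.6, array([ 0.3761, -0.3108, -0.0034]))]
fine_plate [(0.95, array([ 0.4832, -0.4452,  0.0002])), (0.57, array([ 0.4133, -0.2087, -0.0021]))]
mill [(0.65, array([0.5834, 0.0398, 0.0016]))]
spice_jar [(0.76, array([ 0.4718, -0.1155, -0.0018])), (0.65, array([0.4149, 0.1999, 0.1182])), (0.29, array([ 0.3652,  0.4558, -0.0006]))]
shaker [(0.77, array([ 0.4151, -0.2098, -0.0006]))]
```

View pics/s9.png

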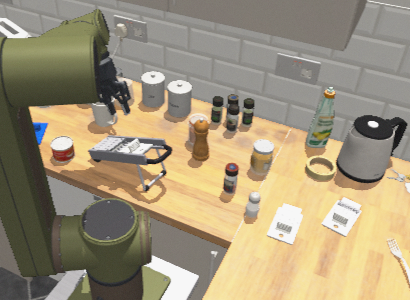

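```bash
python3 - <<'E'
from h import *
s=ctrl.read_state();p,R=pose(s);print(p,s["time"])
D=np.stack([ctrl.capture("wrist")[1] for _ in range(6)]);D[D==0]=np.nan;d=np.nanmedian(D,0);print("noise",np.nanmedian(np.nanstd(D,0))*1000)
def plane(reg,zz):
    pts=np.array([[x,y] for r in reg for x in np.arange(r[0],r[1],1.) for y in np.arange(r[2],r[3],1.)])
    ij=np.unique(np.round(wproj(np.array([rw(x,y,zz) for x,y in pts]),p,R)).astype(int),axis=0)
    q=inrw(wback(ij,d[ij[:,1],ij[:,0]],p,R));q=q[np.isfinite(q).all(1)]
    A=np.c_[q[:,:2],np.ones(len(q))];k=np.ones(len(q),bool)
    for _ in range(8):
        c=np.linalg.lstsq(A[k],q[k,2],rcond=None)[0];e=q[:,2]-A@c;k=abs(e-np.median(e))<max(1.5*np.median(abs(e)),1.)
    print(c,e[k].std(),k.mean(),k.sum())
plane([(-12,-9,-30,30)],5)
plane([(36,82,-32,32)],5)
plane([(-12,-9,-30,30),(36,82,-32,32)],5)
plane([(125,190,-28,28)],16)
E
```

```text
[0.421  0.2391 0.2108] 22.75
noise 0.6714938
[-0.0532  0.0018  2.9322] 0.30903157650190544 0.9944444444444445 179
[0.0017 0.0006 3.5592] 0.3655909335378188 0.9796195652173914 2884
[0.0018 0.0006 3.5529] 0.3627441679794943 0.9804737516005122 3063
[ 0.0005  0.0015 16.6948] 0.3551684805405428 0.9873626373626374 3594
```

```bash
python3 - <<'E'
from h import *
print(ctrl.sign_off())
E
```

```text
the job is handed in; nothing more can be done
None
```

I changed the slicer over to the wide-toothed plate and handed the job in at about 23 s of the 67 s allowed.

- **Plain plate:** I lifted it off the pin, drew it out uphill and laid it flat and face up on the worktop. Its hole is near (0.375, -0.31), between the salt shaker and the fine-toothed plate. The picture taken after release shows it lying flat and let go.
- **Chip plate:** I picked it up, set it in the runway with its hole about 45 mm uphill of the pin, slid it under the deck and lowered it onto the pin. I then released it and drew the gripper about 12 cm clear.

**Last checks:**
- The pin shows inside the hole.
- A depth-plane fit has the chip plate parallel to the runway within about 0.002 rad.
- The camera places the fine plate, mill, spice jar and shaker where they stood at the start, within about 4 mm. I didn't measure the jar, tin and mug again.

**Checks that disagreed:**
- An earlier single-frame depth fit gave a cross slope of 0.027 rad, just under the 0.03 limit, with only 56% of the points fitting. Taking the median of six frames removed it.
- The depth readings put the plate's top about 1.4 mm lower than expected. I took this as calibration error.
- The network put the chip plate's hole about 2.7 mm from the pin position I had worked out, and the pin itself about 3 mm off in the other direction. Both are close to its stated accuracy of about 4 mm. The plate edges line up with where the plain plate was seated.

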